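# Load and close the grinding jar of a bench mill

## Robot

A 6-joint arm with a two-finger parallel gripper is mounted at the origin on the work surface. World frame = base frame: x ahead of the robot, y to its left, z up, the work surface at z = 0. Lengths are in m, angles in rad, forces in N, time in s.
With the tool pointing down it reaches from about 0.3 to 0.875 m from the base axis. Payload 6.4 kg.
Tool frame: the origin (TCP) lies midway between the tips of the shut fingers; the grasp point (between the pads) lies 19 mm behind it; z points along the fingers, y is the direction in which the jaws open and shut (so a half turn about z gives the same grasp; the last joint's range is limited). The gripper opens to 88 mm and grips with 3 to 60 N. Pads are 18 mm wide; open, the fingers measure 123 mm over their backs; the gripper's body (75 mm by 187 mm) begins 45 mm behind the grasp point.
Start: joints at [1.071, 0.181, 1.607, -0, 1.354, -0.206], TCP at [0.167, 0.55, 0.239] pointing down, gripper open.
Joint ranges: [-2.99, 2.99], [-0.89, 2.07], [0.3, 2.58], [-1.14, 4.28], [0, 2.63], [-3.12, 3.12]. Speed limits (rad/s): [2.57, 2.57, 3.01, 3.14, 3.14, 3.14].

## Interface

Orientations are given as a unit quaternion [w, x, y, z].
In Python, from plant import manip, sensors, cams gives the robot as it stands. Calls block until the motion is done:
- manip.reach(position, orientation): joint-space move of the TCP to a pose.
- manip.line_to(position, ori=None, vel=0.15, guard=None): straight line of the TCP; ori=None keeps the orientation; vel is the mean speed in m/s. With guard (N) it stops when the force on the tool has changed by that much, and returns True; else False.
- manip.set_joints(angles): joint-space move.
- manip.gripper_to(opening, f_grip=None): finger opening in m; f_grip is the grip in N (None keeps the last); returns when the fingers have stopped.
- manip.dwell(seconds).
- manip.solve_ik(position, orientation): joint angles nearest the present ones, or None.
- sensors.get_obs(): the state.
- cams.camera(name): name is "side" or "top" or "wrist"; returns (picture, depth): 384x512x3 uint8, red, green, blue; 384x512 float32, m along the optical axis (not along the pixel's ray), 0 where there is no reading.
- cams.camera_params(name): a dict with "intrinsics" (3x3 intrinsics, pixels), "extrinsics" (4x4, takes a point from world to camera coordinates); the wrist camera has in their place "mount" (4x4, takes a point from camera to tool coordinates, whose origin is the TCP and whose axes are the flange's). Camera axes: x right, y up, looking along -z (the intrinsics and any distortion apply to the point x, -y, -z); pixel columns grow to the right and rows downward; lengths in m; the calibration is good to about 2 mm. A picture is of the moment at which its call begins: read the wrist's pose just before it. camera_params takes no time and is no camera call.
A pose or a line that the arm cannot do raises manip.Unreachable and nothing moves.
- manip.sign_off(): hands the job in, once; it reports no verdict.
The state is a dict: "clock": time; "q": joint angles; "dq": joint speeds; "joint_efforts": joint torques, N m; "tool_pos": TCP position; "tool_rot": TCP orientation; "contact_force": force on the tool from outside, world axes, zero at the start; "ft_torque": the same for the moment, N m; "finger_gap": finger opening in m.
Only numpy, scipy, OpenCV 4.12 (cv2) and the standard library are available. Lean on these libraries where they do the work, as an engineer would, in place of code of your own. Each camera call takes 0.05 s, during which the arm holds its last target. There are 200 camera calls.

## Task

Get the bench mill ready and start it: put every hexagonal steel slug from the tray into the jar, leaving the rubber ring in the tray. Then set the cap on the jar, turn it backward until it drops at the thread start, and screw it forward until it is fully home and level. Only then press the mill's start button and let it go; leave the bottle and the dish where they are.

Things in the scene. Friction and masses are not known exactly. Their poses are not given: they have to be found in the camera images.
- jar_mouth (a point): Centre of the open mouth of the steel jar, level with its rim, 138 mm above the bench. The jar is fixed in the mill (white housing 280 x 160 x 50 mm) and cannot turn. Mouth 46 mm across at the rim, 52 mm inside, inner floor 82 mm below the rim; neck 60 mm outside, its top 5 mm tapered. Axes are the mill's (z up, the button lies towards -x), not the jar's.
- jar_neck (a point): Point on the jar's axis 5 mm below the rim, where the thread begins: a coarse right-hand thread of three equal starts, 72 mm over the thread, falling 6 mm along its run, with a solid stop at the end of each run. The angle of the thread starts differs each time and is not given (axes here are the mill's, too).
- cap_grip (a point): Centre of the grip bar of the loose aluminium screw cap: bar 56 mm long (along x here), 22 wide (along y), 22 tall, on the flat top of a round skirt 26 mm tall, 83 mm over its ribs. This point is 11 mm above the flat top, 37 mm above the skirt's lower edge; z is the cap's axis, up. About 0.28 kg. Heights of this point above the rim: 26 to 32 mm resting on the threads, 22 dropped in, 16 fully home.
- cap_edge (a point): Centre of the cap skirt's lower edge. Skirt 76 mm inside, three lugs inside at this edge (play 1 to 2 mm). Set on at a chance angle the lugs rest on the threads; clockwise (from above) it then mostly jams. Turned back (anticlockwise) up to 120 degrees, not held up, it drops; a stop follows within 24 degrees. Then clockwise 72 to 98 degrees sinks it to the stop. Hold it loosely, level, to let it drop.
- tray: Shallow grey compartment tray, fixed, 160 mm (x) x 235 mm (y), walls and dividers 12 mm high and 5 mm thick, floor 5 mm thick, 2 x 3 compartments. Origin at the centre of its underside.
- start_top (a point): Top of the grey round start button (28 mm diameter), on the mill's top at the end away from the jar, 150 mm from the jar's axis.
- start (a joint): Travel of the start button in m: 0 released, 0.006 fully pressed (about 5 N, straight down); it springs back.
- bottle: White wash bottle with blue cap, 60 mm diameter, 150 mm tall, standing beyond the work; origin under its centre. Bystander.
- dish: Clear round dish, 88 mm diameter, 15 mm tall; origin under its centre. Bystander.
- seal: Black rubber sealing ring lying flat in one tray compartment, 42 mm outside, 26 mm inside, 5 mm thick; origin at the centre of its underside. It stays in the tray.
- slug0_c (a point): Steel grinding slug, a hexagonal prism 16 mm across flats, 22 mm long, 38 g, standing on end in a tray compartment at first (it may be toppled later); this point is its centre, z is its long axis, y is square to one pair of flats (the others at 60 degrees). May be absent.
- slug1_c (a point): Steel grinding slug, a hexagonal prism 16 mm across flats, 22 mm long, 38 g, standing on end in a tray compartment at first (it may be toppled later); this point is its centre, z is its long axis, y is square to one pair of flats (the others at 60 degrees). May be absent.
- slug2_c (a point): Steel grinding slug, a hexagonal prism 16 mm across flats, 22 mm long, 38 g, standing on end in a tray compartment at first (it may be toppled later); this point is its centre, z is its long axis, y is square to one pair of flats (the others at 60 degrees). May be absent.
- slug3_c (a point): Steel grinding slug, a hexagonal prism 16 mm across flats, 22 mm long, 38 g, standing on end in a tray compartment at first (it may be toppled later); this point is its centre, z is its long axis, y is square to one pair of flats (the others at 60 degrees). May be absent.
- slug4_c (a point): Steel grinding slug, a hexagonal prism 16 mm across flats, 22 mm long, 38 g, standing on end in a tray compartment at first (it may be toppled later); this point is its centre, z is its long axis, y is square to one pair of flats (the others at 60 degrees). May be absent.
There are look-alikes about, which are no part of the job. Leave any orange look-alike of the part that bears slug2_c alone.

How it is judged:
By the outcome, as a careful person would: the job done as asked, in the order asked, and still so for the second after the job is handed in, with the robot touching nothing.
Of slug0, slug1, slug2, slug3, slug4 only 4 to 5 are there at a start; the rules pass over those that are not, and their reading is None.
At some moment in a run one of slug0, slug1, slug2, slug3, slug4 may be knocked a few centimetres aside while the robot is not near it.
It also fails if it takes over 208 s, if anything falls off the work surface, if the arm or the gripper's body presses on something with over 40 N, if the wrist force passes 120 N, or if a joint passes its speed limit or range.

## Working session

There is one attempt and no reset: what is moved stays moved. The work goes in short steps, each a Python script; the robot and the scene stay as the last script left them, time stands still between calls to the robot, and variables do not carry over. Pictures are saved under pics/ and viewed, about 12 in all and at most 16, crops included, and the job is handed in when it is done.

```bash
ls; mkdir -p pics
python3 - <<'E'
from plant import manip,sensors,cams
import cv2,numpy as np
o=sensors.get_obs();print(o['clock'],o['tool_pos'],o['tool_rot'],o['finger_gap'])
for n in ['top','side','wrist']:
    p,d=cams.camera(n);cv2.imwrite(f'pics/{n}0.png',p[:,:,::-1]);np.save(f'pics/{n}0.npy',d)
    print(n,cams.camera_params(n),(d>0).mean())
E
```

```text
pics
0.0 [0.16625651 0.54988845 0.23785882] [-2.85657080e-04  1.46398768e-01  9.89225302e-01 -7.88115819e-04] 0.08834457051537133
top {'intrinsics': array([[382.91856026,   0.        , 261.47739811],
       [  0.        , 382.91856026, 182.61645188],
       [  0.        ,   0.        ,   1.        ]]), 'extrinsics': array([[ 0.02746193, -0.99899165,  0.03551784,  0.00506224],
       [ 0.99392796,  0.03107554,  0.1055534 , -0.53833331],
       [-0.1065507 ,  0.03240348,  0.99377913, -0.96110514],
       [ 0.        ,  0.        ,  0.        ,  1.        ]])} 0.9961954752604166
side {'intrinsics': array([[380.10427391,   0.        , 255.16217574],
       [  0.        , 380.10427391, 193.71759952],
       [  0.        ,   0.        ,   1.        ]]), 'extrinsics': array([[-0.92269027, -0.38548267, -0.00676627,  0.49496258],
       [ 0.17791939, -0.44130571,  0.8795419 , -0.18253375],
       [-0.34203415,  0.8103409 ,  0.47577333, -0.74066196],
       [ 0.        ,  0.        ,  0.        ,  1.        ]])} 0.9959259033203125
wrist {'intrinsics': array([[303.21915426,   0.        , 256.81992853],
       [  0.        , 303.21915426, 189.77094631],
       [  0.        ,   0.        ,   1.        ]]), 'mount': array([[-1.20689097e-03,  9.51755770e-01,  3.06854195e-01,
         8.05158287e-02],
       [ 9.99999234e-01,  1.23271566e-03,  1.09647528e-04,
        -9.37295738e-04],
       [-2.73906304e-04,  3.06854092e-01, -9.51756529e-01,
        -1.45457758e-01],
       [ 0.00000000e+00,  0.00000000e+00,  0.00000000e+00,
         1.00000000e+00]])} 0.9962361653645834
```

View pics/top0.png

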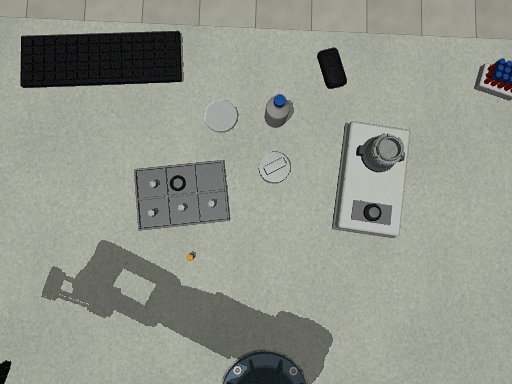

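View pics/side0.png

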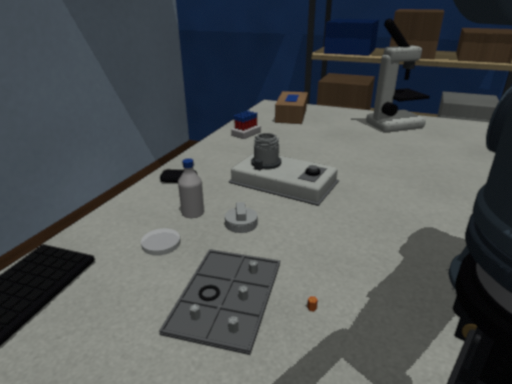

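The top view shows the tray with 4 slugs at px (153,184), (151,212), (181,207), (211,203) and the seal at (178,183). The cap is at (275,167), the mill's jar at (388,150), the button at (373,212) and an orange decoy at (191,256). The side view agrees. I'll get coarse positions from these, then take wrist close-ups.

```bash
cat > h.py <<'E'
from plant import manip,sensors,cams
import cv2,numpy as np
from scipy.spatial.transform import Rotation as R
def qd(th): return np.array([0,np.cos(th/2),np.sin(th/2),0])   # tool down, tool x at heading th
def snap(n,f=None):
    o=sensors.get_obs(); P=cams.camera_params(n); p,d=cams.camera(n)
    if n=='wrist':
        T=np.eye(4); T[:3,:3]=R.from_quat(o['tool_rot'],scalar_first=True).as_matrix(); T[:3,3]=o['tool_pos']; T=T@P['mount']
    else: T=np.linalg.inv(P['extrinsics'])
    if f: cv2.imwrite(f'pics/{f}.png',p[:,:,::-1]); np.savez(f'pics/{f}.npz',d=d,T=T,K=P['intrinsics'],p=p)
    return p,d,T,P['intrinsics']
def load(f):
    z=np.load(f'pics/{f}.npz'); return z['p'],z['d'],z['T'],z['K']
def ray(u,v,T,K,z):  # pixel onto plane height z
    r=T[:3,:3]@np.array([(u-K[0,2])/K[0,0],-(v-K[1,2])/K[1,1],-1]); c=T[:3,3]
    return c+r*(z-c[2])/r[2]
def cloud(d,T,K):
    v,u=np.mgrid[:d.shape[0],:d.shape[1]]
    c=np.stack([(u-K[0,2])/K[0,0]*d,-(v-K[1,2])/K[1,1]*d,-d],-1)
    return c@T[:3,:3].T+T[:3,3]
E
python3 - <<'E'
from h import *
P=cams.camera_params('top');T=np.linalg.inv(P['extrinsics']);K=P['intrinsics']
for n,u,v,z in [('s',153,184,.027),('s',151,212,.027),('s',181,207,.027),('s',211,203,.027),('seal',178,183,.01),('cap',275,166,.048),('jar',390,149,.138),('btn',373,212,.06),('or',191,256,.02),('bottle',279,101,.15),('dish',222,116,.015)]:
    print(n,ray(u,v,T,K,z).round(3))
X=cloud(np.load('pics/top0.npy'),T,K)
for u,v in [(275,166),(388,135),(373,212),(350,170),(211,176),(300,200)]: print(u,v,X[v,u].round(3))
E
```

```text
s [0.526 0.299 0.027]
s [0.454 0.3   0.027]
s [0.469 0.224 0.027]
s [0.482 0.149 0.027]
seal [0.532 0.238 0.01 ]
cap [ 0.579 -0.012  0.048]
jar [ 0.615 -0.275  0.138]
btn [ 0.469 -0.26   0.06 ]
or [0.346 0.194 0.02 ]
bottle [ 0.717 -0.011  0.15 ]
dish [0.714 0.13  0.015]
275 166 [ 0.58  -0.012  0.045]
388 135 [0.433 0.053 1.012]
373 212 [ 0.469 -0.256  0.072]
350 170 [ 0.575 -0.204  0.049]
211 176 [0.554 0.154 0.004]
300 200 [ 0.498 -0.084 -0.002]
```

Run:
```python
from h import *
D=np.deg2rad
manip.reach([.49,.225,.16],qd(D(100)));snap('wrist','tray')
manip.reach([.575,-.012,.16],qd(D(90)));snap('wrist','cap')
manip.reach([.56,-.27,.30],qd(D(90)));snap('wrist','mill')
o=sensors.get_obs();print(o['clock'],o['q'])
ims=[cv2.imread(f'pics/{n}.png') for n in('tray','cap','mill')]
cv2.imwrite('pics/m1.png',np.vstack([np.hstack([cv2.resize(ims[0],(400,300)),cv2.resize(ims[1],(400,300))]),np.hstack([cv2.resize(ims[2],(400,300)),np.zeros((300,400,3),np.uint8)])]))
```

```text
4.125 [-6.37576352e-01  2.41635791e-01  1.41361738e+00  4.18035452e-04
  1.48844898e+00 -6.39467221e-01]
```

View pics/m1.png

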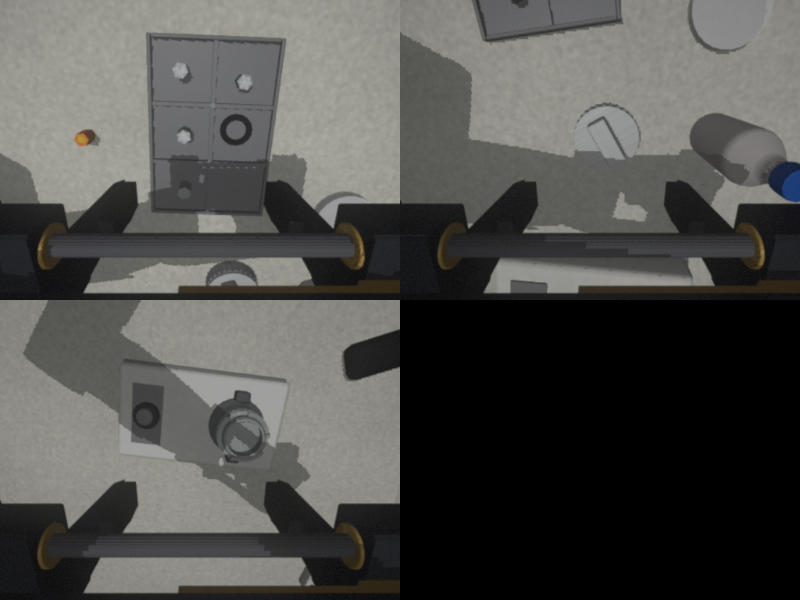

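The tray view shows slugs at about (180,71), (245,82), (184,135) and (184,190) at 400x300 scale, with the ring at (236,130). The cap is at (607,135) with its bar slanted. The mill has the button at left and the jar rim around (243,435), handles on its sides.

```bash
cat >> h.py <<'E'
def hexang(c):  # best heading of flat normals (mod 60 deg) from a top contour in world xy
    c=c-c.mean(0); a=np.deg2rad(np.arange(0,60,1.)) 
    w=[sum(np.ptp(c@[np.cos(t+k),np.sin(t+k)]) for k in np.deg2rad([0,60,120])) for t in a]
    return a[np.argmin(w)]
def blobs(f,zlo,zhi,box,amin=20):
    p,d,T,K=load(f); X=cloud(d,T,K)
    m=(d>0)&(X[...,2]>zlo)&(X[...,2]<zhi)&(X[...,0]>box[0])&(X[...,0]<box[1])&(X[...,1]>box[2])&(X[...,1]<box[3])
    n,l,s,c=cv2.connectedComponentsWithStats(m.astype(np.uint8))
    return [(X[l==i],s[i,4],c[i],(l==i)) for i in range(1,n) if s[i,4]>=amin],T,K
E
python3 - <<'E'
from h import *
B,T,K=blobs('tray',.0225,.035,(.38,.6,.1,.36))
for Y,a,c,m in B:
    cn=max(cv2.findContours(m.astype(np.uint8),0,2)[0],key=len)[:,0]
    w=np.array([ray(u,v,T,K,.027)[:2] for u,v in cn]); 
    (cx,cy),(w1,w2),an=cv2.minAreaRect(w.astype(np.float32))
    print('slug',np.median(Y,0).round(4),a,c.round(0),'ctr',ray(*c,T,K,.027).round(4),'ang',np.rad2deg(hexang(w)),round(w1,4),round(w2,4))
for f,zl,zh,box,r in [('cap',.02,.06,(.52,.64,-.08,.06),.005),('mill',.12,.15,(.5,.72,-.38,-.18),.005),('mill',.058,.09,(.38,.53,-.34,-.18),.005)]:
    B,T,K=blobs(f,zl,zh,box,60)
    for Y,a,c,m in B:
        Y=Y.reshape(-1,3); print(f,a,c.round(0),'med',np.median(Y,0).round(4),'z',np.percentile(Y[:,2],[2,25,50,75,98]).round(4),'x',np.percentile(Y[:,0],[1,99]).round(4),'y',np.percentile(Y[:,1],[1,99]).round(4))
E
```

```text
slug [0.4514 0.3017 0.0264] 308 [230.  90.] ctr [0.4514 0.3017 0.027 ] ang 28.0 0.0158 0.017
slug [0.5254 0.3021 0.0263] 304 [313. 104.] ctr [0.5253 0.3021 0.027 ] ang 32.0 0.0173 0.0164
slug [0.4669 0.2268 0.0264] 254 [235. 174.] ctr [0.4669 0.227  0.027 ] ang 17.0 0.0161 0.0177
slug [0.4791 0.1511 0.0261] 213 [235. 246.] ctr [0.4791 0.1515 0.027 ] ang 58.00000000000001 0.0189 0.0159
cap 5355 [263. 175.] med [ 0.5796 -0.0051  0.0257] z [0.0239 0.0251 0.0257 0.0462 0.0483] x [0.5423 0.6174] y [-0.0469  0.0291]
mill 2042 [310. 173.] med [ 0.6152 -0.2689  0.1306] z [0.1209 0.1264 0.1306 0.136  0.1381] x [0.5818 0.6513] y [-0.3091 -0.2394]
mill 910 [186. 147.] med [ 0.4699 -0.2549  0.0623] z [0.0593 0.0611 0.0623 0.0709 0.0725] x [0.448  0.4885] y [-0.2764 -0.2364]
```

```bash
cat > pick.py <<'E'
from h import *
JAR=np.array([.6166,-.274])
def find(xy,rad=.05):
    """nearest slug-high blob to xy in a fresh wrist picture, fingers excluded by the box"""
    snap('wrist','now'); B,T,K=blobs('now',.014,.04,(xy[0]-rad,xy[0]+rad,xy[1]-rad,xy[1]+rad),60)
    out=[]
    for Y,a,c,m in B:
        z=np.percentile(Y[:,2],90)
        top=(Y[:,2]>z-.006); ctr=np.median(Y[top],0)[:2]
        m2=np.zeros(m.shape,np.uint8); m2[m]=top
        cn=max(cv2.findContours(m2,0,2)[0],key=len)[:,0]
        w=np.array([ray(u,v,T,K,z)[:2] for u,v in cn]); out.append((np.hypot(*(ctr-xy)),ctr,z,w))
    return sorted(out,key=lambda o:o[0])
def heading(n,q1,pref=None):
    """heading whose jaw axis is a flat normal n (mod 60), least wrist turn"""
    c=[n+np.pi/2+k*np.pi/3 for k in range(-6,7)]; return min(c,key=lambda h:abs(h-(pref if pref is not None else np.pi/2+q1)))
def pick(xy):
    xy=np.array(xy); h0=np.deg2rad(100)
    manip.gripper_to(.030,30)
    manip.reach([*xy,.12],qd(h0)); f=find(xy)
    if not f: print('none near',xy); return False
    d,c,z,w=f[0]; n=hexang(w); print('found',c.round(4),'z',z.round(4),'off',d.round(4),'n',np.rad2deg(n).round(),'ext',np.ptp(w,0).round(4))
    if z<.024 or d>.04: print('toppled/moved?'); return False
    h=heading(n,0,h0)
    manip.reach([*c,.06],qd(h))
    if manip.line_to([*c,.0135],vel=.06,guard=12): print('touched at',sensors.get_obs()['tool_pos'])
    manip.gripper_to(.0,30); g=sensors.get_obs()['finger_gap']; print('gap',round(g,4))
    manip.line_to([*c,.21],vel=.25)
    return g>.010
def drop():
    h=np.deg2rad(80)
    manip.reach([*JAR,.21],qd(h)); g=sensors.get_obs()['finger_gap']
    manip.line_to([*JAR,.143],vel=.12,guard=15)
    manip.gripper_to(.030,30); manip.dwell(.3)
    manip.line_to([*JAR,.21],vel=.25); print('dropped; gap before',round(g,4),'clock',round(sensors.get_obs()['clock'],1))
E
python3 - <<'E'
from pick import *
if pick([.4791,.1513]): drop()
E
```

```text
found [0.4793 0.151 ] z 0.027 off 0.0003 n 58.0 ext [0.0161 0.0189]
gap 0.0156
dropped; gap before 0.0157 clock 12.9
```

Run:
```python
from pick import *
snap('wrist','jar1'); im=cv2.imread('pics/jar1.png'); cv2.imwrite('pics/jar1b.png',im)
for s in ([.4669,.227],[.4514,.3017],[.5254,.3021]):
    if not pick(s): break
    drop()
```

```text
found [0.4669 0.2269] z 0.0271 off 0.0001 n 17.0 ext [0.0177 0.0188]
gap 0.0152
dropped; gap before 0.0155 clock 21.4
found [0.4509 0.3024] z 0.0271 off 0.0009 n 30.0 ext [0.0173 0.0176]
gap 0.0156
dropped; gap before 0.0154 clock 30.5
found [0.5256 0.3027] z 0.027 off 0.0006 n 31.0 ext [0.0179 0.0174]
gap 0.0155
dropped; gap before 0.0156 clock 39.5
```

View pics/jar1b.png

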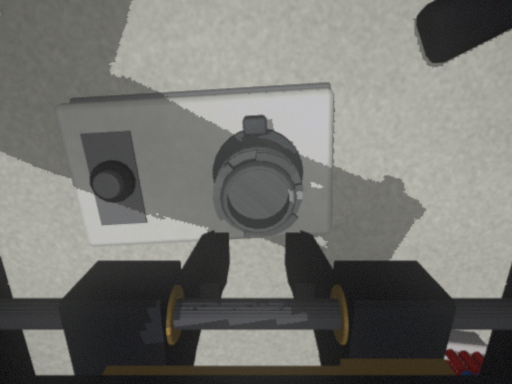

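Run:
```python
from pick import *
manip.gripper_to(.088,30)
hd=np.deg2rad(80); e=np.array([np.cos(hd),np.sin(hd)])
manip.reach([*(JAR-.05*e),.25],qd(hd)); p,d,T,K=snap('wrist','jar2'); X=cloud(d,T,K)
m=(np.hypot(X[...,0]-JAR[0],X[...,1]-JAR[1])<.022)&(d>0); print('inside z',np.percentile(X[m][:,2],[0,5,25,50,75,95]).round(3))
# rim circle
m=(X[...,2]>.1335)&(X[...,2]<.145)&(np.hypot(X[...,0]-JAR[0],X[...,1]-JAR[1])<.05)
from scipy.optimize import least_squares
Y=X[m]; n=m.sum(); r=least_squares(lambda q:np.hypot(Y[:,0]-q[0],Y[:,1]-q[1])-q[2],[*JAR,.025],loss='soft_l1',f_scale=.002).x; print('rim',n,r.round(4),np.median(Y[:,2]))
cn=cv2.convexHull(np.argwhere(m)[:,::-1].astype(np.int32)); (cx,cy),rr=cv2.minEnclosingCircle(cn); print('enc',ray(cx,cy,T,K,.137),rr*.24/303)
pt,dt,_,_=snap('top','top1')
v0,u0=[int(x) for x in np.median(np.argwhere(m),0)]
a=cv2.resize(p[max(v0-60,0):v0+60,u0-60:u0+60,::-1],(480,480),interpolation=cv2.INTER_CUBIC)
b=cv2.resize(pt[140:260,130:210+0,::-1],(320,480)); out=np.hstack([a,b]); cv2.imwrite('pics/m2.png',cv2.convertScaleAbs(out,alpha=1.6))
```

```text
inside z [0.111 0.112 0.113 0.113 0.114 0.115]
rim 1128 [ 0.6172 -0.2743  0.0266] 0.13687913250521969
enc [ 0.61756025 -0.27241025  0.137     ] 0.033053682535001544
```

View pics/m2.png

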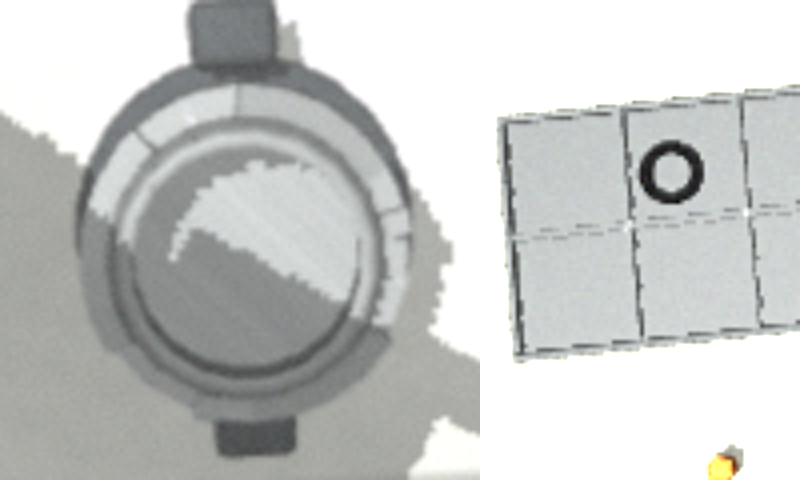

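Run:
```python
from pick import *
for f in ('mill','jar1','jar2'):
    p,d,T,K=load(f);X=cloud(d,T,K);m=(np.hypot(X[...,0]-.617,X[...,1]+.274)<.02)&(d>0);print(f,np.percentile(X[m][:,2],[0,5,50,95]).round(3))
p,d,T,K=load('top1');X=cloud(d,T,K)
B,_,_=blobs('top1',.018,.2,(.3,.75,-.4,.38),8)
for Y,a,c,m in B: print(a,c.round(),np.median(Y,0).round(3))
cv2.imwrite('pics/t1.png',np.vstack([p[60:290,:,::-1]]))
print(sensors.get_obs()['clock'])
```

```text
mill [0.111 0.113 0.337 0.376]
jar1 [0.111 0.113 0.231 0.303]
jar2 [0.111 0.112 0.113 0.115]
622 [277. 110.] [ 0.708 -0.008  0.102]
6813 [373. 179.] [ 0.555 -0.255  0.051]
755 [274. 167.] [ 0.579 -0.01   0.027]
35 [190. 257.] [0.344 0.197 0.022]
40.925
```

View pics/t1.png

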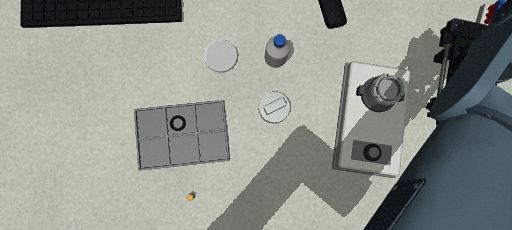

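All four slugs present have left the tray, none lies outside, and the ring stays in its compartment. The opaque surface in the jar at z=0.113 was there before any drop, so it hides the slugs. Next is the cap.

```bash
cat > cap.py <<'E'
from h import *
JAR=np.array([.6172,-.2743])
def capstate(f='capnow',xy=JAR):
    p,d,T,K=snap('wrist',f); X=cloud(d,T,K); z0=sensors.get_obs()['tool_pos'][2]
    r=np.hypot(X[...,0]-xy[0],X[...,1]-xy[1]); m=(d>0)&(r>.031)&(r<.038)&(X[...,2]>.11)&(X[...,2]<.185)
    Y=X[m]; zm=np.median(Y[:,2]); Y=Y[abs(Y[:,2]-zm)<.006]
    A=np.c_[Y[:,:2]-xy,np.ones(len(Y))]; a=np.linalg.lstsq(A,Y[:,2],rcond=None)[0]
    print('flat z %.4f grip-rim mm %.1f  tilt deg %.1f n %d'%(a[2],(a[2]+.011-.138)*1e3,np.rad2deg(np.hypot(*a[:2])),len(Y)))
    return a[2]
def bar(f,box,zlo=.036,zhi=.06):
    B,T,K=blobs(f,zlo,zhi,box,200); Y,a,c,m=max(B,key=lambda b:b[1])
    (x,y),(w,h),an=cv2.minAreaRect((Y[:,:2]*1000).astype(np.float32))
    an=np.deg2rad(an if w>h else an+90); return np.array([x,y])/1000,an,(w,h),np.median(Y[:,2])
E
python3 - <<'E'
from cap import *
box=(.53,.63,-.06,.05)
c,an,s,z=bar('cap',box); print(c,np.rad2deg(an),s,z)
an=an%np.pi
hd=np.pi/2
manip.gripper_to(.05,40); manip.line_to([*sensors.get_obs()['tool_pos'][:2],.27]); 
manip.reach([*c,.13],qd(hd)); snap('wrist','cap2')
c,an,s,z=bar('cap2',box); print(c,np.rad2deg(an)%180,s,z)
B,T,K=blobs('cap2',.022,.03,box,500);Y=B[0][0];(x,y),r=cv2.minEnclosingCircle((np.vstack([b[0] for b in B])[:,:2]*1000).astype(np.float32));print('skirt',x,y,r)
E
```

```text
[ 0.57972699 -0.00924721] 118.7141170501709 (22.261327743530273, 55.46115493774414) 0.0471844238273641
[ 0.57977039 -0.0092492 ] 118.46931457519531 (22.44422721862793, 55.68607711791992) 0.04718995652661334
skirt 580.0133666992188 -9.584532737731934 40.508018493652344
```

Run:
```python
from cap import *
D=np.deg2rad; c=[.5798,-.0093]; h=D(118.5)
manip.reach([*c,.08],qd(h)); print('guard',manip.line_to([*c,.0285],vel=.06,guard=10))
manip.gripper_to(0,35); o=sensors.get_obs(); print(o['finger_gap'],o['tool_pos'])
manip.line_to([*c,.22],vel=.2); print(sensors.get_obs()['finger_gap'])
h=D(50)
manip.reach([*JAR,.22],qd(h)); manip.line_to([*JAR,.18],vel=.15)
f0=sensors.get_obs()['contact_force']
hit=manip.line_to([*JAR,.148],vel=.02,guard=4)
o=sensors.get_obs(); print(hit,o['tool_pos'],o['contact_force']-f0,o['ft_torque'],o['q'],o['clock'])
capstate()
```

```text
guard False
0.021874922596837126 [ 0.58012495 -0.00930549  0.02878   ]
0.021747391196536427
True [ 0.61709557 -0.27438736  0.1589257 ] [ 0.32739236 -0.37292803  6.55833869] [0.08859946 0.19042179 0.01643207] [-5.93644299e-01  4.70737205e-01  1.39965748e+00 -1.59423303e-04
  1.27147623e+00  1.04540046e-01] 48.9583
flat z 0.1556 grip-rim mm 28.6  tilt deg 0.2 n 2999
```

```bash
cat >> cap.py <<'E'
def mz():
    o=sensors.get_obs(); return o['ft_torque'][2],o['contact_force'][2]
def turn(h0,h1,step,z,tstop,look=1):
    s=np.sign(h1-h0); t0=mz()[0]; h=h0
    while s*(h1-h)>1e-6:
        h=h+s*min(step,abs(h1-h)); manip.reach([*JAR,z],qd(np.deg2rad(h))); t=mz()
        print('h %.0f dMz %.2f Fz %.1f gap %.1f'%(h,t[0]-t0,t[1],sensors.get_obs()['finger_gap']*1e3),end=' ')
        zc=capstate() if look else None
        if abs(t[0]-t0)>tstop: print('STOP'); break
    return h
E
python3 - <<'E'
from cap import *
manip.gripper_to(.0245,10); manip.dwell(.3); print(mz(),sensors.get_obs()['finger_gap']); z0=capstate()
h=50
for k in range(16):
    h2=turn(h,h+10,10,.159,.4); h=h2
    p=np.load('pics/capnow.npz'); 
    if abs(mz()[0])>.4: break
    zc=capstate() if False else None
    import io
    if k and False: pass
    s=capstate()
    if s<z0-.004: print('dropped'); break
print(h,sensors.get_obs()['clock'])
E
```

```text
(np.float64(-0.007252921563859953), np.float64(-0.3560619353911854)) 0.02413770561214018
flat z 0.1557 grip-rim mm 28.7  tilt deg 0.5 n 3012
h 60 dMz -0.03 Fz -0.3 gap 24.7 flat z 0.1560 grip-rim mm 29.0  tilt deg 0.5 n 2978
flat z 0.1560 grip-rim mm 29.0  tilt deg 0.5 n 2984
h 70 dMz -0.02 Fz 0.3 gap 24.4 flat z 0.1570 grip-rim mm 30.0  tilt deg 0.3 n 2996
flat z 0.1569 grip-rim mm 29.9  tilt deg 0.3 n 2993
h 80 dMz -0.04 Fz 1.3 gap 24.5 flat z 0.1578 grip-rim mm 30.8  tilt deg 0.3 n 2983
flat z 0.1578 grip-rim mm 30.8  tilt deg 0.3 n 2997
h 90 dMz 0.01 Fz 3.3 gap 24.7 flat z 0.1581 grip-rim mm 31.1  tilt deg 0.0 n 2968
flat z 0.1581 grip-rim mm 31.1  tilt deg 0.1 n 2964
h 100 dMz 0.03 Fz -0.3 gap 24.6 flat z 0.1484 grip-rim mm 21.4  tilt deg 0.1 n 2751
flat z 0.1484 grip-rim mm 21.4  tilt deg 0.0 n 2744
dropped
100 51.5667
```

Run:
```python
from cap import *
manip.line_to([*JAR,.1515],vel=.03); print(mz()); h=turn(100,-20,12,.1515,.8)
print(h,sensors.get_obs()['clock'])
```

```text
(np.float64(-0.0040679442426137915), np.float64(0.5493972007295722))
h 88 dMz 0.02 Fz -0.5 gap 24.6 flat z 0.1484 grip-rim mm 21.4  tilt deg 0.1 n 2967
h 76 dMz -0.01 Fz 1.1 gap 24.4 flat z 0.1484 grip-rim mm 21.4  tilt deg 0.1 n 2962
h 64 dMz -0.02 Fz 0.1 gap 24.5 flat z 0.1478 grip-rim mm 20.8  tilt deg 0.5 n 2955
h 52 dMz 0.03 Fz 0.1 gap 24.2 flat z 0.1466 grip-rim mm 19.6  tilt deg 0.5 n 2917
h 40 dMz 0.01 Fz 0.1 gap 24.8 flat z 0.1454 grip-rim mm 18.4  tilt deg 0.4 n 2905
h 28 dMz 0.01 Fz 0.6 gap 24.4 flat z 0.1441 grip-rim mm 17.1  tilt deg 0.4 n 2860
h 16 dMz -0.01 Fz -0.3 gap 24.5 flat z 0.1430 grip-rim mm 16.0  tilt deg 0.3 n 2814
h 4 dMz 0.24 Fz 0.2 gap 24.5 flat z 0.1427 grip-rim mm 15.7  tilt deg 0.5 n 2794
h -8 dMz 0.49 Fz 0.5 gap 29.6 flat z 0.1427 grip-rim mm 15.7  tilt deg 0.5 n 2729
h -20 dMz 0.82 Fz 1.6 gap 36.6 flat z 0.1426 grip-rim mm 15.6  tilt deg 0.5 n 2688
STOP
-20 55.6333
```

Run:
```python
from cap import *
manip.reach([*JAR,.1515],qd(np.deg2rad(10))); manip.gripper_to(.032,10)
snap('wrist','capb'); c,an,s,z=bar('capb',(.58,.66,-.315,-.235),.151,.175); print(c,np.rad2deg(an)%180,s,z)
hb=np.rad2deg(an)%180; hb=hb-180 if hb>90 else hb
manip.reach([*JAR,.1515],qd(np.deg2rad(hb))); manip.line_to([*JAR,.1465],vel=.03,guard=6)
manip.gripper_to(0,40); print(mz()); h=turn(hb,hb-16,3,.1465,1.2); capstate()
manip.reach([*JAR,.1465],qd(np.deg2rad(h+2)))
manip.gripper_to(.045,20); manip.dwell(.2); capstate()
manip.line_to([*JAR,.21],vel=.15); manip.dwell(.3); capstate('caphome'); print(sensors.get_obs()['clock'])
c,an,s,z=bar('caphome',(.58,.66,-.315,-.235),.148,.175); print(c,np.rad2deg(an)%180,s,z)
```

```text
[ 0.61938519 -0.27389752] 16.029642105102543 (53.177818298339844, 22.176748275756836) 0.1643165482459498
(np.float64(0.07839094960302008), np.float64(-1.4405931659365185))
h 13 dMz 0.97 Fz -0.8 gap 21.3 flat z 0.1425 grip-rim mm 15.5  tilt deg 0.1 n 2968
h 10 dMz 1.16 Fz -1.5 gap 22.0 flat z 0.1425 grip-rim mm 15.5  tilt deg 0.2 n 2963
h 7 dMz 1.30 Fz -0.5 gap 22.8 flat z 0.1425 grip-rim mm 15.5  tilt deg 0.1 n 2965
STOP
flat z 0.1425 grip-rim mm 15.5  tilt deg 0.0 n 2972
flat z 0.1425 grip-rim mm 15.5  tilt deg 0.1 n 2848
flat z 0.1425 grip-rim mm 15.5  tilt deg 0.1 n 2331
60.3333
[ 0.61792401 -0.27431845] 15.9367094039917 (56.04337692260742, 22.030550003051758) 0.1642896305763091
```

Run:
```python
from cap import *
B,T,K=blobs('caphome',.067,.085,(.42,.52,-.31,-.2),40); print([(b[1],np.median(b[0],0).round(4)) for b in B])
B2,_,_=blobs('mill',.067,.085,(.42,.52,-.31,-.2),40); print([(b[1],np.median(b[0],0).round(4)) for b in B2])
b=max(B or B2,key=lambda b:b[1])[0]; c=np.median(b,0); zt=c[2]; c=c[:2]
manip.gripper_to(0,20); h=np.deg2rad(172)
manip.line_to([*JAR,.25],vel=.25); manip.reach([*c,.16],qd(h)); manip.line_to([*c,zt+.012],vel=.15)
hit=manip.line_to([*c,zt-.0085],vel=.02,guard=9); o=sensors.get_obs(); print(hit,o['tool_pos'],o['contact_force'])
manip.dwell(.3); print(sensors.get_obs()['tool_pos'],sensors.get_obs()['contact_force'])
manip.line_to([*c,.16],vel=.1); manip.reach([.40,.0,.30],qd(np.pi/2))
p,d,T,K=snap('top','fin'); cv2.imwrite('pics/finc.png',cv2.resize(p[60:290,120:430,::-1],(775,575))); print(sensors.get_obs()['clock'])
```

```text
[(np.int32(163), array([ 0.4783, -0.2554,  0.0708]))]
[(np.int32(383), array([ 0.4689, -0.2562,  0.0712]))]
True [ 0.47836952 -0.25552519  0.06640756] [-1.62386685  0.96275947  6.75430836]
[ 0.4783706  -0.25551387  0.06640126] [-1.61520873  1.13400904  5.12176448]
68.4333
```

View pics/finc.png

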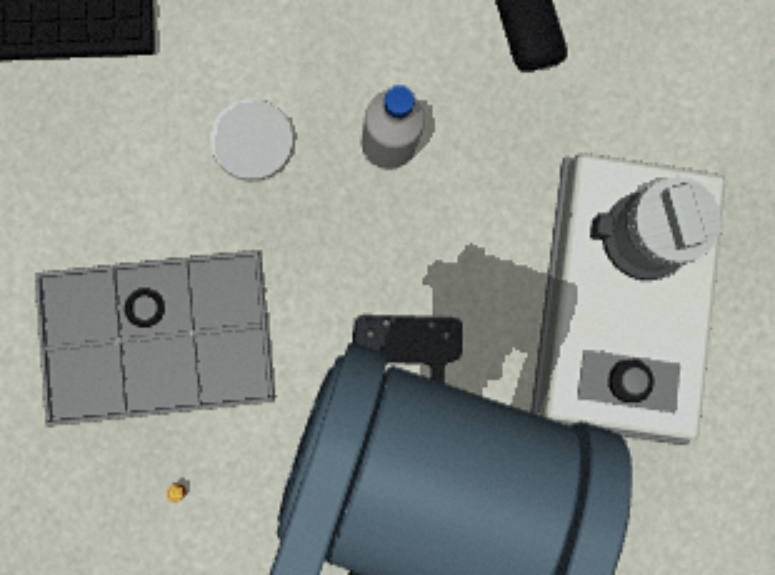

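The final view shows the cap level on the jar, the ring in the tray, and bottle and dish unmoved. The button press was about 9 mm off centre because a finger clipped the measured blob, and it only reached about 5 mm of travel. I'll press again at the true centre.

Run:
```python
from cap import *
c=[.4690,-.2560]; h=np.deg2rad(172)
manip.reach([*c,.16],qd(h)); manip.line_to([*c,.078],vel=.15)
for z in (.068,.0655,.064,.062):
    hit=manip.line_to([*c,z],vel=.015,guard=18); o=sensors.get_obs(); print(hit,o['tool_pos'],o['contact_force'].round(1))
    if o['contact_force'][2]>14: break
manip.dwell(.3); o=sensors.get_obs(); print(o['tool_pos'],o['contact_force'].round(1))
manip.line_to([*c,.16],vel=.1)
B,T,K=(manip.reach([.53,-.27,.25],qd(np.pi/2)),snap('wrist','e'),blobs('e',.06,.085,(.42,.51,-.31,-.2),40))[2]
print([(b[1],np.percentile(b[0][:,2],[50,90]).round(4)) for b in B]); capstate()
manip.reach([.40,.0,.30],qd(np.pi/2)); print(sensors.get_obs()['clock'])
```

```text
False [ 0.46929186 -0.25627002  0.06830643] [ 0.8 -0.8  4.7]
False [ 0.46934316 -0.25629735  0.06633423] [-1.8  1.7 10.8]
False [ 0.46944764 -0.25633919  0.06612731] [-6.4  4.9 22.3]
[ 0.46942879 -0.25633486  0.06613675] [-5.8  4.2 22.6]
[(np.int32(1113), array([0.0624, 0.0717]))]
flat z 0.1423 grip-rim mm 15.3  tilt deg 0.1 n 1683
76.15
```

```bash
python3 -c "
from h import *
manip.dwell(.5); print(manip.sign_off(), sensors.get_obs()['clock'])"
```

```text
the job is handed in; nothing more can be done
the job is handed in; nothing more can be done
```

The job is done and handed in at about 77 s of the 208 s allowed; no verdict is reported.

- **Slugs:** There were four at the start, and all four were dropped into the jar. The rubber ring is still in the tray, and the orange look-alike was not touched. I could not see the slugs inside the jar: an opaque surface 25 mm below the rim, there before any drop, hides them. The top view showed none left in the tray or lying anywhere else.
- **Cap:** Set on, it rested 28.6 mm above the rim, and turned backward it dropped to 21.4 mm. Screwed forward, it met a firm stop at about 1.3 N m. The last readings were 15.3 to 15.5 mm, against 16 mm for fully home, with a tilt of 0.1°. My readings seem to run about 0.5 mm low, since the dropped-in height also read 21.4 mm against 22 mm.
- **Button:** I pressed it twice, both after the cap was home. The first press was about 9 mm off centre and its full travel was doubtful. The second was centred and bottomed out at 22 N. The button then sprang back to its released height.
- **Bottle and dish:** They looked unmoved in the top view taken after the first press. The arm was clear of everything at the end.

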